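Collect trimmed castings from the catch tray and shut the tote

TASK

Move the three finished castings from the press's steel catch tray into the grey tote and stand each one upright on its foot on the tote floor, none on top of another; then fold the tote's lid down until it is fully shut. The fourth casting still has its tall sprue on it, so leave that one in the tray, and leave the other things on the bench where they are.

Things in the scene. Friction and masses are not known exactly. Their poses are not given: they have to be found in the camera images.
- casting_a: Finished aluminium casting (sizes in mm): foot plate 110 x 50 x 10 (x, y, z); on its middle an upright lug 48 long in x, 24 thick in y, flat sides, round top, highest point 64; nothing taller; 0.2 to 0.4 kg. Origin: centre of the underside, z up. Stands on its foot in the tray, x within 12 degrees of the tray's x. Grip across the 24 mm lug, above the foot. All three are identical.
- casting_b: Finished aluminium casting (sizes in mm): foot plate 110 x 50 x 10 (x, y, z); on its middle an upright lug 48 long in x, 24 thick in y, flat sides, round top, highest point 64; nothing taller; 0.2 to 0.4 kg. Origin: centre of the underside, z up. Stands on its foot in the tray, x within 12 degrees of the tray's x. Grip across the 24 mm lug, above the foot. All three are identical.
- casting_c: Finished aluminium casting (sizes in mm): foot plate 110 x 50 x 10 (x, y, z); on its middle an upright lug 48 long in x, 24 thick in y, flat sides, round top, highest point 64; nothing taller; 0.2 to 0.4 kg. Origin: centre of the underside, z up. Stands on its foot in the tray, x within 12 degrees of the tray's x. Grip across the 24 mm lug, above the foot. All three are identical.
- sprue_casting: Unfinished casting: same foot and lug as the finished ones, but on one end of the foot (42 mm along its +x from its origin) stands a round tapering sprue, 14 to 24 mm in diameter, reaching 89 mm above its underside. Origin: centre of the underside. It stays in the tray.
- tray_floor (a point): Centre of the top of the catch tray's floor, 3 mm above the bench (sizes in mm). Fixed open sheet-steel tray, inside 172 (its x, away from the robot) x 320 (y), walls 3 thick, rim 33 above the bench. The four castings stand in it side by side in a row along y, about 78 apart, in any order. Behind it, from x about 0.69 m, a grey press 340 high.
- tote_floor (a point): Centre of the upper face of the tote's floor, 4 mm above the bench. The tote is fixed, grey plastic, inside 190 mm (its x, pointing away from the robot) x 260 (its y), walls 4 thick, rim 80 above the bench (76 above this point). x, y, z of this frame are the tote's own axes.
- tote_lid (a joint): Lid angle about the hinge on the tote's far (+x) rim, rad: 0 fully shut, 1.57 upright, 2.0 the stop, leaning back. Starts open at 1.5 to 1.8. The hinge is stiff (about 0.32 N m, 2 to 4 N at the free edge): the lid stays where it is left and has to be pushed all the way down onto the rim.
- lid_hinge (a point): Middle of the lid's hinge axis, 104 mm to +x of the tote's centre, 81 mm above the bench; its frame turns with the lid (at angle 0 parallel to the tote's). The panel (mm), 6 thick plus ribs 2.5 high outside, reaches from 5 to 203 from the axis along the point's -x, 268 wide in y; its inner face is at the point's z = 0, the outer at z = +6.
- lid_edge (a point): Middle of the lid's free edge, 203 mm from the hinge axis, mid-thickness; its frame turns with the lid as that of lid_hinge does. A small tab, 80 wide and 5 thick, stands 16 mm beyond this edge.
- sliding_lock: Bystander: black sliding-pane lock, 28 x 127 x 22 mm, lying between tray and tote. Origin: centre of the underside.
- tape_roll: Bystander: roll of masking tape lying flat, 104 mm across, 25 mm high, to the right of the tray. Origin: centre of the underside.

How it is judged:
On the way:
1. all three finished castings stand upright on the tote floor, let go, while the lid is still open (x of casting_a in the frame of tote_floor between -0.095 and 0.095 m and y of casting_a in the frame of tote_floor between -0.13 and 0.13 m and z of casting_a in the frame of tote_floor between -0.01 and 0.01 m and angle between each of casting_a, casting_b, casting_c's own z axis and vertical below 0.12 rad and linear speed of each of casting_a, casting_b, casting_c below 0.03 m/s and x of casting_b in the frame of tote_floor between -0.095 and 0.095 m and y of casting_b in the frame of tote_floor between -0.13 and 0.13 m and z of casting_b in the frame of tote_floor between -0.01 and 0.01 m and x of casting_c in the frame of tote_floor between -0.095 and 0.095 m and y of casting_c in the frame of tote_floor between -0.13 and 0.13 m and z of casting_c in the frame of tote_floor between -0.01 and 0.01 m and contact force between the fingers and casting_a below 0.2 N and contact force between the fingers and casting_b below 0.2 N and contact force between the fingers and casting_c below 0.2 N and value of joint tote_lid above 0.7 rad), for 0.2 s.
At the end, for the whole second after the job is handed in: Each of the three finished castings stands at rest on its foot on the tote floor (within 10 mm of it in height, within 0.12 rad of upright), the lid is shut to within 0.06 rad, the casting with the sprue is still in the catch tray, and lock and tape roll are within 40 mm of where they were (x of casting_a in the frame of tote_floor between -0.095 and 0.095 m and y of casting_a in the frame of tote_floor between -0.13 and 0.13 m and z of casting_a in the frame of tote_floor between -0.01 and 0.01 m and angle between each of casting_a, casting_b, casting_c's own z axis and vertical below 0.12 rad and linear speed of each of casting_a, casting_b, casting_c below 0.03 m/s and x of casting_b in the frame of tote_floor between -0.095 and 0.095 m and y of casting_b in the frame of tote_floor between -0.13 and 0.13 m and z of casting_b in the frame of tote_floor between -0.01 and 0.01 m and x of casting_c in the frame of tote_floor between -0.095 and 0.095 m and y of casting_c in the frame of tote_floor between -0.13 and 0.13 m and z of casting_c in the frame of tote_floor between -0.01 and 0.01 m and value of joint tote_lid below 0.06 rad and x of sprue_casting in the frame of tray_floor between -0.086 and 0.086 m and y of sprue_casting in the frame of tray_floor between -0.16 and 0.16 m and z of sprue_casting in the frame of tray_floor between -0.01 and 0.03 m and distance of each of sliding_lock, tape_roll from where it was at the start of the episode below 0.04 m); the robot touches nothing.
It fails at once if the casting with the sprue is lifted out of the tray (z of sprue_casting in the frame of tray_floor above 0.06 m).
It also fails if it takes over 72 s, if anything falls off the work surface, if the arm or the gripper's body presses on something with over 40 N, if the wrist force passes 120 N, or if a joint passes its speed limit or range.

ROBOT

A 6-joint arm with a two-finger parallel gripper is mounted at the origin on a cart in front of the work surface, level with it; the furniture and walls round the work are solid. World frame = base frame: x ahead of the robot, y to its left, z up, the work surface at z = 0. Lengths are in m, angles in rad, forces in N, time in s.
With the tool pointing down it reaches from about 0.3 to 0.825 m from the base axis. Payload 5.4 kg.
Tool frame: the origin (TCP) lies at the very end of the fingers, on their centre line; the grasp point (between the pads) lies 19 mm behind it; z points along the fingers, y is the line along which they close (so a half turn about z gives the same grasp; the last joint's range is limited). The gripper opens to 92 mm and grips with 3 to 60 N. Pads are 20 mm wide; open, the fingers measure 128 mm over their backs; the gripper's body (75 mm by 189 mm) begins 69 mm behind the grasp point.
Start: joints at [-1.423, 0.158, 1.597, -0, 1.386, -0.21], TCP at [0.201, -0.539, 0.215] pointing down, gripper open.
Joint ranges: [-2.91, 2.91], [-0.94, 2.29], [0.18, 2.7], [-1.29, 4.43], [0.17, 2.64], [-3, 3]. Speed limits (rad/s): [2.57, 2.57, 3.14, 3.14, 3.14, 3.14].

INTERFACE

Orientations are given as a rotation vector (axis times angle).
In Python, from workcell import bot gives the robot as it stands. Calls block until the motion is done:
- bot.goto(position, orientation): joint-space move of the TCP to a pose.
- bot.line_to(position, rot=None, max_speed=0.15): straight line of the TCP; rot=None keeps the orientation; max_speed is the mean speed in m/s.
- bot.set_joints(angles): joint-space move.
- bot.set_gripper(opening, newtons=None): opening from 0.0 (shut) to 1.0 (fully open); newtons is the grip in N (None keeps the last); returns when the fingers have stopped.
- bot.hold(seconds).
- bot.inverse_kinematics(position, orientation): joint angles nearest the present ones, or None.
- bot.read_camera(name): name is "scene" or "top" or "wrist"; returns a dict with "pixels" (384x512x3 uint8, blue, green, red), "fx", "fy", "cx", "cy" (pixels), "R" (3x3) and "t" (3): a world point X has camera coordinates R X + t. Camera axes: x right, y down, z forward; pixel columns grow to the right and rows downward; lengths in m; the calibration is good to about 2 mm. A picture is of the moment at which its call begins. There is no depth.
A pose or a line that the arm cannot do raises bot.MotionError and nothing moves.
- bot.job_done(): hands the job in; it is judged then, once.
Readings, each from a call of its own:
- bot.current_clock(): time.
- bot.current_joints(): joint angles.
- bot.current_joint_vel(): joint speeds.
- bot.current_effort(): joint torques, N m.
- bot.current_ee_pos(): TCP position.
- bot.current_tool_rot(): TCP orientation.
- bot.current_contact_force(): force on the tool from outside, world axes, zero at the start.
- bot.current_ft_torque(): the same for the moment, N m.
- bot.current_opening(): opening from 0.0 (shut) to 1.0 (fully open).
- bot.current_grip_force(): force on a finger pad.
Only numpy, scipy, OpenCV 4.12 (cv2) and the standard library are available. Lean on these libraries where they do the work, as an engineer would, in place of code of your own. Each camera call takes 0.05 s, during which the arm holds its last target. There are 200 camera calls.

## Working session

There is one attempt and no reset: what is moved stays moved. The work goes in short steps, each a Python script; the robot and the scene stay as the last script left them, time stands still between calls to the robot, and variables do not carry over. Pictures are saved under pics/ and viewed, at most 10 in all, crops included, and the job is handed in when it is done.

```bash
ls; mkdir -p pics; python3 - <<'E'
from workcell import bot
import cv2,numpy as np,pickle
d={}
for n in("top","scene"):
    c=bot.read_camera(n);d[n]=c;cv2.imwrite(f"pics/{n}0.png",c["pixels"])
    R=np.array(c["R"]);print(n,c["fx"],c["fy"],c["cx"],c["cy"],(-R.T@np.array(c["t"])).round(3),R.round(3).tolist())
pickle.dump(d,open("cams.pkl","wb"));print(bot.current_clock(),bot.current_tool_rot())
E
```

```text
pics
top 449.72295664400303 449.72295664400303 267.6455805385265 186.8911230147063 [ 0.32  -0.027  1.615] [[-0.03, -1.0, 0.008], [-0.994, 0.029, -0.104], [0.104, -0.011, -0.995]]
scene 442.26518866130573 442.26518866130573 261.0524927087131 193.58634391945841 [-0.358  0.543  0.91 ] [[-0.57, -0.822, -0.01], [-0.506, 0.36, -0.784], [0.648, -0.441, -0.621]]
0.1 [-3.08975468e+00 -5.58758209e-01 -9.00878898e-05]
```

View pics/top0.png

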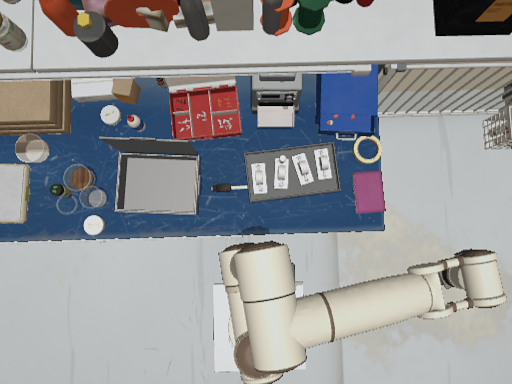

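View pics/scene0.png

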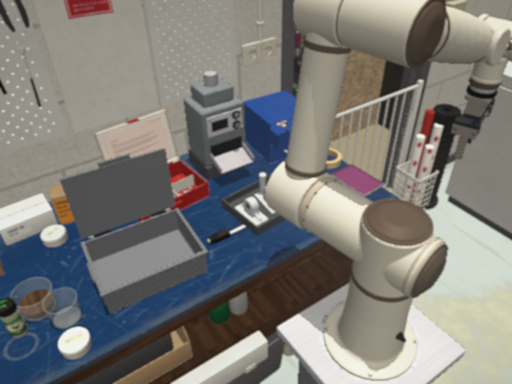

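The top view shows the tote at about (158,180), its lid hinged on the far side, and the tray at (293,172). The tray holds four castings, and the second from the left seems to have a sprue at (282,158). I'll zoom in next.

```bash
python3 - <<'E'
import cv2,pickle
p=pickle.load(open("cams.pkl","rb"))["top"]["pixels"]
cv2.imwrite("pics/tray0.png",cv2.resize(p[138:208,240:345],None,fx=7.5,fy=7.5,interpolation=cv2.INTER_CUBIC))
cv2.imwrite("pics/tote0.png",cv2.resize(p[130:220,100:250],None,fx=5,fy=5,interpolation=cv2.INTER_CUBIC))
E
```

```text
(no output)
```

View pics/tray0.png

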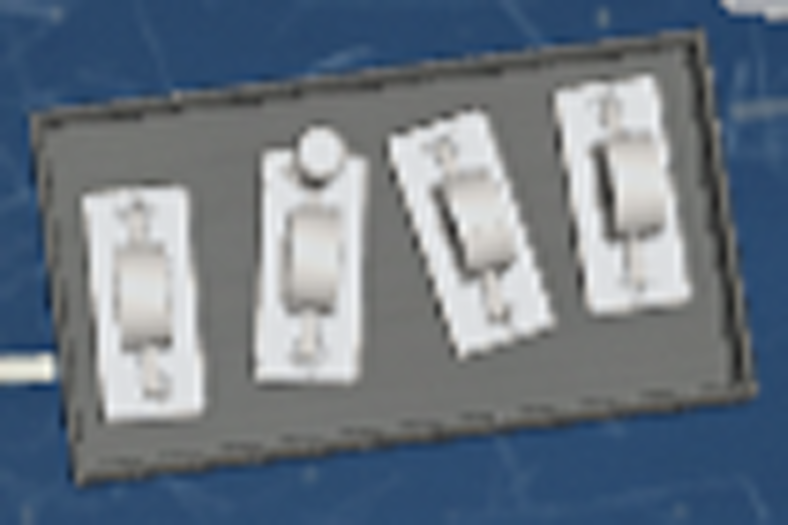

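View pics/tote0.png

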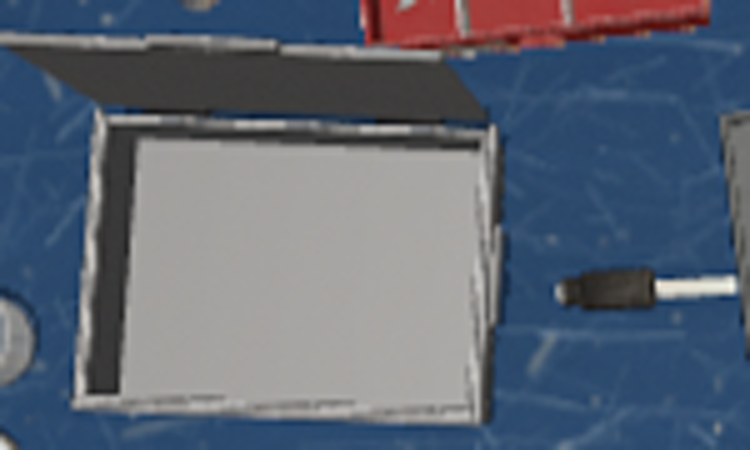

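The zoom confirms the sprue casting is second from the left, with the sprue at its far end. The black lock with a light bar lies between tote and tray. Next I'll fit poses by reprojecting the known outlines.

```bash
cat >fit.py <<'E'
import numpy as np,pickle
from scipy.optimize import least_squares
C=pickle.load(open("cams.pkl","rb"))["top"]
R,t=np.array(C["R"]),np.array(C["t"])
def proj(X):
    c=np.atleast_2d(X)@R.T+t
    return np.c_[C["fx"]*c[:,0]/c[:,2]+C["cx"],C["fy"]*c[:,1]/c[:,2]+C["cy"]]
def unz(p,s,o): return (np.array(p,float)+.5)/s-.5+np.array(o)
def place(v,L):
    c,s=np.cos(v[2]),np.sin(v[2]);L=np.asarray(L,float)
    return np.c_[v[0]+c*L[:,0]-s*L[:,1],v[1]+s*L[:,0]+c*L[:,1],L[:,2]]
def rect(lx,ly,z): return [(lx/2,ly/2,z),(lx/2,-ly/2,z),(-lx/2,-ly/2,z),(-lx/2,ly/2,z)]
def fit(L,px,x0):
    r=least_squares(lambda v:(proj(place(v,L))-px).ravel(),[*x0,0])
    return r.x,np.abs(r.fun).max()
T=lambda p:unz(p,7.5,(240,138)); U=lambda p:unz(p,5,(100,130))
items={"left":[(82,193),(188,187),(205,412),(103,420)],"sprue":[(262,152),(367,155),(360,380),(254,380)],
"mid":[(388,137),(488,110),(555,325),(462,357)],"right":[(553,92),(655,75),(691,297),(590,314)]}
res={}
for k,p in items.items():
    v,e=fit(rect(.11,.05,.013),T(p),(.45,-.1));res[k]=v;print(k,v.round(4),e.round(2))
v,e=fit(rect(.178,.326,.033),T([(30,113),(702,30),(757,392),(78,487)]),(.45,-.1));res["tray"]=v;print("tray",v.round(4),e.round(2))
L=rect(.198,.268,.08)+[(.095,.13,.004),(-.095,.13,.004)]
v,e=fit(L,U([(97,112),(497,125),(480,422),(75,408),(137,138),(120,395)]),(.45,.35));res["tote"]=v;print("tote",v.round(4),e.round(2))
# lid angle: free edge inner-face corners
tp=np.array([U((445,58))])
for a in np.arange(1.4,1.95,.1):
    print(round(a,2),proj(place(v,[(.104-.203*np.cos(a),s*.134,.081+.203*np.sin(a)) for s in(1,-1)])).round(1).tolist(),tp)
pickle.dump(res,open("poses.pkl","wb"))
E
python3 fit.py
```

```text
left [ 0.5209 -0.0144  0.0522] 0.25
sprue [ 0.5361 -0.0945 -0.0623] 0.29
mid [ 0.5505 -0.173   0.2727] 0.45
right [ 0.5667 -0.2453  0.1219] 0.23
tray [ 0.538  -0.1325  0.1028] 0.46
tote [ 0.5071  0.3349 -0.0694] 1.45
1.4 [[97.8, 150.0], [187.2, 153.6]] [[188.6 141.2]]
1.5 [[98.0, 143.3], [187.4, 146.8]] [[188.6 141.2]]
1.6 [[98.5, 136.6], [187.8, 140.2]] [[188.6 141.2]]
1.7 [[99.2, 130.1], [188.2, 133.7]] [[188.6 141.2]]
1.8 [[100.2, 123.9], [188.8, 127.5]] [[188.6 141.2]]
1.9 [[101.3, 118.1], [189.5, 121.6]] [[188.6 141.2]]
```

```bash
cat >h.py <<'E'
from workcell import bot
import numpy as np,pickle
from scipy.spatial.transform import Rotation as Ro
P=pickle.load(open("poses.pkl","rb"))
def rot(yaw): return (Ro.from_euler("z",yaw)*Ro.from_euler("x",np.pi)).as_rotvec()
def loc(v,x,y): c,s=np.cos(v[2]),np.sin(v[2]); return np.array([v[0]+c*x-s*y,v[1]+s*x+c*y])
def inv(v,p): c,s=np.cos(v[2]),np.sin(v[2]); d=np.array(p)-v[:2]; return np.array([c*d[0]+s*d[1],-s*d[0]+c*d[1]])
HI=.175
def pick(k,mm,h=.018):
    v=P[k]; z=.003+h
    bot.goto([*v[:2],HI],rot(v[2])); bot.set_gripper(mm/92,30)
    bot.line_to([*v[:2],z],max_speed=.15)
    print("at",k,np.round(bot.current_contact_force(),1))
    bot.set_gripper(0,30)
    print("grip mm",bot.current_opening()*92,"F",bot.current_grip_force())
    bot.line_to([*v[:2],HI],max_speed=.2)
    print("lifted",bot.current_opening()*92,np.round(bot.current_contact_force(),1),bot.current_clock())
def put(x,y,mm=42,h=.018):
    T=P["tote"]; p=loc(T,x,y)
    bot.line_to([*p,HI],rot=rot(T[2]),max_speed=.25)
    bot.line_to([*p,.004+h+.012],max_speed=.15)
    bot.line_to([*p,.004+h+.001],max_speed=.04)
    print("down",np.round(bot.current_contact_force(),1))
    bot.set_gripper(mm/92); bot.line_to([*p,HI],max_speed=.2)
    print("placed",bot.current_clock())
E
python3 - <<'E'
from h import *
for k in("left","mid","right"): print(k,inv(P["tray"],P[k][:2]).round(4))
pick("right",50)
E
```

```text
left [-0.0049  0.1192]
mid [ 0.0083 -0.0416]
right [ 0.017  -0.1152]
at right [ 0.8  0.6 -0.5]
grip mm 23.912631423972407 F 29.99711742677391
lifted 23.564394936669473 [-0.6  0.2 -4.3] 5.175
```

```bash
python3 - <<'E'
from h import *
put(-.008,.075)
pick("mid",50)
put(-.008,0.0)
import cv2
p=loc(P["tote"],-.1,-.06)
c=bot.read_camera("top")["pixels"]; cv2.imwrite("pics/top1.png",cv2.resize(c[120:220,90:350],None,fx=3,fy=3,interpolation=cv2.INTER_CUBIC))
E
```

```text
down [-0.  -0.1 -3.2]
placed 10.8417
at mid [ 0.2 -0.3  0.3]
grip mm 23.85686572667079 F 29.955732248236018
lifted 23.86944211289028 [ 0.5 -0.7 -2.7] 15.8667
down [-0.1 -0.6 -2.6]
placed 20.9417
```

View pics/top1.png

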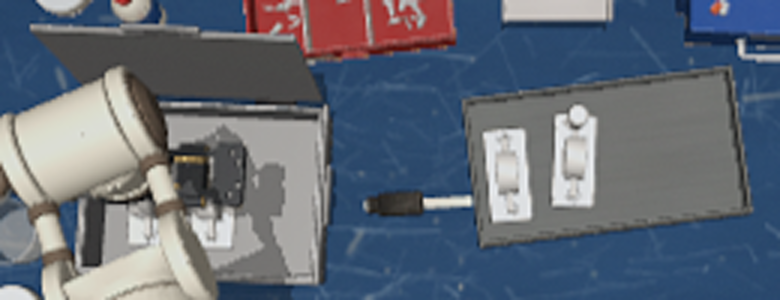

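The two placed castings are side by side in the tote and the lid is still open. The left casting stands near the tray wall, so I'll grip it higher, with the fingers above the rim.

```bash
python3 - <<'E'
from h import *
pick("left",46,h=.034)
put(-.008,-.075,h=.034)
p=loc(P["tote"],-.02,-.25); bot.line_to([*p,.3],max_speed=.3)
import cv2
c=bot.read_camera("top")["pixels"]; cv2.imwrite("pics/top2.png",cv2.resize(c[120:220,90:350],None,fx=3,fy=3,interpolation=cv2.INTER_CUBIC))
print(bot.current_clock())
E
```

```text
at left [-0.2 -1.2 -0.5]
grip mm 23.68324698194534 F 29.975683987140656
lifted 24.385648596131922 [-1.6  0.  -2.7] 24.95
down [ 0.1  0.1 -2.7]
placed 28.9083
29.825
```

View pics/top2.png

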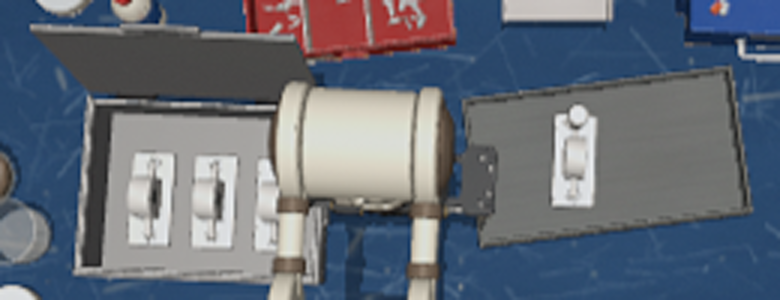

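All three castings stand in the tote, the sprue casting is alone in the tray, and the lid is unmoved. Now I'll close the lid by pushing from behind.

```bash
python3 - <<'E'
from h import *
T=P["tote"]; w=rot(T[2])
def pt(a,r=.17):
    x=.104-r*np.cos(a)+.0085*np.sin(a)+.010; z=.081+r*np.sin(a)+.0085*np.cos(a)
    return [*loc(T,x,0),z]
F=lambda:np.round(bot.current_contact_force(),1)
bot.set_gripper(0,10)
bot.line_to([*loc(T,0,-.2),.37],max_speed=.3)
bot.line_to([*loc(T,.165,0),.37],max_speed=.3)
bot.line_to([*loc(T,.165,0),.252],max_speed=.2); print("behind",F(),bot.current_clock())
for a in np.arange(1.6,-.001,-.1):
    bot.line_to(pt(a),max_speed=.12); f=F(); print(round(a,2),f)
    if np.linalg.norm(f)>20: break
print(bot.current_clock())
E
```

```text
behind [0.6 0.2 0.6] 32.8167
1.6 [0.1 0.1 0.3]
1.5 [-0.2  0.   1. ]
1.4 [-0.4  0.   0.2]
1.3 [-0.2  0.6 -0.4]
1.2 [0.1 0.2 0.3]
1.1 [-0.  -0.1 -0.4]
1.0 [ 0.6  0.2 -0.2]
0.9 [-0.2  1.1 -0.4]
0.8 [ 0.4 -0.1 -0. ]
0.7 [-0.   0.2  0.6]
0.6 [ 0.6 -0.4  0.1]
0.5 [-0.7 -0.6 -0.5]
0.4 [0.2 0.2 0.1]
0.3 [-0.1  0.2  0. ]
0.2 [ 0.5 -0.4  0.1]
0.1 [ 0.4 -0.4 -0.8]
-0.0 [ 0.2 -0.6 -0.4]
37.95
```

```bash
python3 - <<'E'
from h import *
import cv2
print(bot.current_ee_pos())
a=bot.read_camera("top")["pixels"][90:240,80:260];b=bot.read_camera("scene")["pixels"][120:320,40:240]
cv2.imwrite("pics/l3.png",np.hstack([cv2.resize(a,(400,333)),cv2.resize(b,(333,333))]))
E
```

```text
[0.45083806 0.33852815 0.0892561 ]
```

View pics/l3.png

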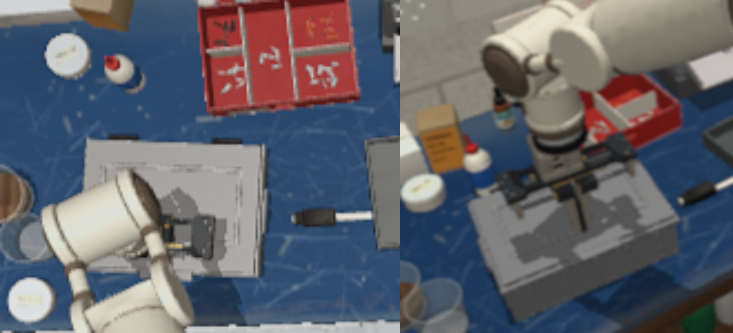

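The lid has followed down and looks essentially shut. I'll press it onto the rim under a force check and then retreat.

```bash
python3 - <<'E'
from h import *
import cv2
p=np.array(bot.current_ee_pos())
for i in range(14):
    p[2]-=.0015; bot.line_to(p,max_speed=.03); bot.hold(.15)
    f=np.mean([bot.current_contact_force() for _ in range(3)],0); print(round(p[2],4),round(bot.current_ee_pos()[2],4),f.round(1))
    if f[2]>14: break
p[2]=.25; bot.line_to(p,max_speed=.2)
p[:2]=loc(P["tote"],-.1,-.35); bot.line_to(p,max_speed=.3); bot.hold(.3)
a=bot.read_camera("top")["pixels"][90:240,80:360];b=bot.read_camera("scene")["pixels"][120:320,40:300]
cv2.imwrite("pics/l4.png",np.hstack([cv2.resize(a,(420,225)),cv2.resize(b,(292,225))]))
print(bot.current_clock(),bot.current_contact_force())
E
```

```text
0.0886 0.0888 [ 0.5 -0.   0.4]
0.0871 0.0874 [ 0.6 -0.4  1.5]
0.0856 0.0873 [-4.4 -1.2 10.7]
0.0841 0.0872 [-6.8 -3.8 20. ]
42.3583 [-0.43172708  0.88915637 -0.10717079]
```

View pics/l4.png

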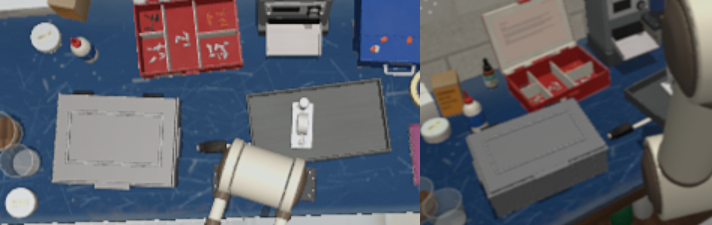

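The lid stopped firmly at z = 0.0873, which matches the shut height of 0.087. The sprue casting is still in the tray, and the lock and tape roll are in place.

```bash
python3 -c "
from workcell import bot
print(bot.job_done())"
```

```text
the job is handed in; nothing more can be done
None
```

I handed the job in at about 42 s: the three finished castings stand upright in the tote with the lid pressed shut, and the sprue casting, lock and tape roll are where they were; no verdict came back.

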